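# Clip a glaze test tile into its jig

### The job

Clamp the fired test tile in the jig: with one fingertip press the spring clip's bar down and keep it held, and meanwhile with the other fingertip push the tile along its track beneath the raised nose, fully home against the end stop. Then let the clip come down on the tile and leave it clamped. Only press and push: do not lift the tile off its track, and leave the other things on the table where they are.

Things in the scene. Friction and masses are not known exactly. Their poses are not given: they have to be found in the camera images.
- jig: Tile jig, fixed: grey base plate 215 x 140 x 10 mm with an aluminium bed, a straight track on it along jig x. Origin: at table height, below the spot where the tile's CENTRE lies when fully home. +x: the way the tile is pushed; +y: towards the clip's press bar; z up. Bed top 30 mm above the table, x = -153 to 47 mm. Apart from the nose bracket nothing of it is higher than 46 mm.
- stop (a point): End of the track: middle of the stop block's face (jig x = 30 mm), at bed height. The steel block is 40 mm wide, 14 mm long, 14 mm high above the bed. Two steel rails, 6 mm high above the bed, bound the track at jig y = -27 and 27 mm (54 mm wide) over its whole length; the track is open at its back end.
- tile: Flat fired clay test tile, 60 x 50 x 10 mm (its x, y, z), buff with a white glazed patch, 40 to 85 g, loose in the track behind the nose, its x along jig x. Origin: centre of its underside, on the bed 30 mm above the table. It starts 48 to 72 mm short of home. Fully home its front edge touches the stop and its back edge lies at jig x = -30 mm.
- clip (a joint): Angle (rad) of the spring clip, a steel rocker hinged along jig x at jig y = 38 mm, 31 mm above the table. 0: nose down, barring the tile's way. It grows as the bar is pressed; above 0.215 the nose clears the tile; hard stop at 0.42, so about 0.3 is a good place to hold it. Springs back when released (about 0.21 with the tile beneath). Pressing the bar takes about 3 N to start, 7 N at the stop.
- clip_bar (a point): Top of the clip's press bar, midway along it: a round black rod, 16 mm diameter, parallel to jig x, axis at jig y = 64 mm, jig x = -140 to -32 mm, so a fingertip can hold it down while sliding along it. Top 44 mm above the table at rest, 36 mm at 0.3 rad (6 mm above the bed), 33 mm at the hard stop: a second fingertip level with it meets the tile's back edge and not the bed.
- clip_nose (a point): Lowest point of the clip's nose, a steel stub 8 mm wide, 16 mm long (jig x = -8 to 8 mm, jig y = -2 mm), 1.5 mm above the bed at rest, 13 mm at 0.3 rad, 17 mm when fully raised. A bracket 14 mm wide carries it over the track from the hinge, 55 mm above the table (72 mm when raised).
- stick: Wooden modelling stick 150 x 16 x 8 mm, lying beside the jig on its -y side. Origin: centre of its underside. Leave alone.
- slip_jar: Closed glass jar, 64 mm in diameter, 90 mm tall, on the jig's -y side. Origin: centre of its base. Leave alone.
- disc: Flat terracotta disc, 60 mm in diameter, 8 mm thick, on the table beyond the jig's stop. Origin: centre of its underside. Leave alone.
- bowl: Small dark clay bowl, 80 mm across, 45 mm tall, on the jig's +y side. Origin: centre of its base. Leave alone.
- mug: White mug, 76 mm across, 90 mm tall. Origin: centre of its base. Leave alone.
- glaze_bottle: Grey plastic bottle, 60 mm in diameter, 160 mm tall. Origin: centre of its base. Leave alone.
- bud_vase: Dark clay bud vase, 80 mm across, 120 mm tall. Origin: centre of its base. Leave alone.
Things that resemble listed ones, but are neither listed nor needed, are in the scene too. There is more than one size of the tile; the job needs the largest.

How it is judged:
By the outcome, as a careful person would: the job done as asked, in the order asked, and still so for the second after the job is handed in, with the robot touching nothing.
It also fails if it takes over 48 s, if anything falls off the work surface, if the arm or the gripper's body presses on something with over 40 N, if the wrist force passes 120 N, or if a joint passes its speed limit or range.

### The arm

A 6-joint arm with a two-finger parallel gripper is mounted at the origin on the work surface. World frame = base frame: x ahead of the robot, y to its left, z up, the work surface at z = 0. Lengths are in mm, angles in rad, forces in N, time in s.
With the tool pointing down it reaches from about 400 to 825 mm from the base axis. Payload 7 kg.
Tool frame: the origin (TCP) lies midway between the tips of the shut fingers; the grasp point (between the pads) lies 19 mm behind it; z points along the fingers, y is the direction in which the jaws open and shut (so a half turn about z gives the same grasp; the last joint's range is limited). The gripper opens to 85 mm and grips with 20 to 120 N. Pads are 22 mm wide; open, the fingers measure 114 mm over their backs; the gripper's body (76 mm by 85 mm) begins 54 mm behind the grasp point. The pads swing forward as they close: fully open they stand 13 mm farther back than shut.
Start: joints at [-1.028, 0.359, 0.012, 0, -1.224, -0.288], TCP at [170.109, -653.191, 231.302] pointing down, gripper open.
Joint ranges: [-3.07, 3.07], [-1.43, 2.12], [-1.02, 1.25], [-3.03, 1.67], [-3.05, -0], [-3.03, 3.03]. Speed limits (rad/s): [2.39, 2.39, 3.01, 3.14, 3.14, 3.14].

### API

Orientations are given as a 3x3 rotation matrix whose columns are the frame's x, y, z axes.
In Python, from plant import ctrl gives the robot as it stands.
- The arm moves only by the tool jog_arm, never from a script. Its argument "commands" is a list of rows, each a list of 3 entries, a list of its own where there are three numbers: the closure, from -1 (fully open) to 1 (shut), then the shift along the world's x, y, z in m, then the turn about the world's z in degrees. In form: [[gripper, [dx, dy, dz], turn], ...]. A call has 1 to 20 rows; each row shifts and turns the commanded pose from where the row before left it; what a row does not reach is not made up. A row lasts 1/12 s, in which the tool goes at most 41.7 mm and 7.16 degrees, less where a joint would pass 70% of its speed; a pose out of reach is approached as far as the arm can. A call with a gripper value outside its range is refused whole. The fingers move at their own pace and stop on an object; "squeeze" is the grip in N (left out, the last holds). Time passes only in rows, so rows that do not move let the fingers close. It gives the time, the measured TCP pose, the force and the opening at its end, in the units of the state.
- ctrl.get_state(): the state, without advancing time (a new reading comes with each control period).
- ctrl.camera(name): name is "scene" or "top"; returns the picture (384x512x3 uint8, red, green, blue); there is no depth.
- ctrl.camera_model(name): a dict with "camera_matrix" (3x3 intrinsics, pixels), "k1" (the pictures are not rectified: a ray, as slopes to the right and down, at radius r is drawn at 1 + k1 r^2 times it, then the intrinsics apply), "origin" and "rotation" of the camera in the world. Camera axes: x right, y down, z forward; pixel columns grow to the right and rows downward; lengths in mm; the calibration is good to about 2 mm. A picture is of the moment at which its call begins. camera_model takes no time and is no camera call.
- ctrl.hand_in(): hands the job in, once; it reports no verdict.
The state is a dict: "t": time; "qpos": joint angles; "joint_velocities": joint speeds; "joint_torque": joint torques, N m; "tcp_pos": TCP position; "orientation": TCP orientation; "wrist_force": force on the tool from outside, world axes, zero at the start; "torque": the same for the moment, N m; "grip_width": opening from 0.0 (shut) to 1.0 (fully open).
Only numpy, scipy, OpenCV 4.12 (cv2) and the standard library are available. Lean on these libraries where they do the work, as an engineer would, in place of code of your own. Each camera call takes 0.05 s, during which the arm holds its last target. There are 200 camera calls.

## Working session

There is one attempt and no reset: what is moved stays moved. The work goes in short steps, Python scripts to look and compute and a tool call to move; the robot and the scene stay as the last step left them, time stands still between calls to the robot, and variables do not carry over. Pictures are saved under pics/ and viewed, about 8 in all and at most 12, crops included, and the job is handed in when it is done.

Besides the shell and the picture viewer there is one more tool, called after "Call:" as name(argument=value, ...) on one line, values as JSON. jog_arm: Moves the arm, as the interface text tells. Its arguments: {"type":"object","properties":{"commands":{"type":"array","items":{"type":"array"}},"squeeze":{"type":"number"}},"required":["commands"]}

```bash
mkdir -p pics; ls
python3 - <<'E'
from plant import ctrl
import cv2,numpy as np
for n in("scene","top"):
    im=ctrl.camera(n); cv2.imwrite(f"pics/{n}0.png",im[...,::-1])
    m=ctrl.camera_model(n); print(n,m)
s=ctrl.get_state();print(s["t"],s["tcp_pos"],s["orientation"],s["grip_width"])
E
```

```text
pics
scene {'camera_matrix': array([[401.24701315,   0.        , 252.77063477],
       [  0.        , 401.24701315, 187.88878325],
       [  0.        ,   0.        ,   1.        ]]), 'k1': -0.06065284680766607, 'origin': array([1377.98947085,   17.15153691, 1125.04074079]), 'rotation': array([[-0.03945298,  0.80346783, -0.59403949],
       [ 0.99911936,  0.0402179 , -0.01195956],
       [ 0.0142819 , -0.59398819, -0.80434698]])}
top {'camera_matrix': array([[402.52013044,   0.        , 253.82915598],
       [  0.        , 402.52013044, 197.28631406],
       [  0.        ,   0.        ,   1.        ]]), 'k1': -0.022880511396983026, 'origin': array([ 499.3908519 ,   -2.78985688, 1133.12969515]), 'rotation': array([[-0.01680195, -0.99499607,  0.09849123],
       [-0.99975168,  0.01816054,  0.01291375],
       [-0.01463778, -0.0982498 , -0.99505413]])}
0.1 [ 170.02014365 -652.78673218  230.46458341] [[-9.67727519e-01 -2.51998392e-01 -5.08588681e-04]
 [-2.51998869e-01  9.67726490e-01  1.41784724e-03]
 [ 1.34879516e-04  1.50025356e-03 -9.99998866e-01]] 1.0012351828193764
```

View pics/top0.png

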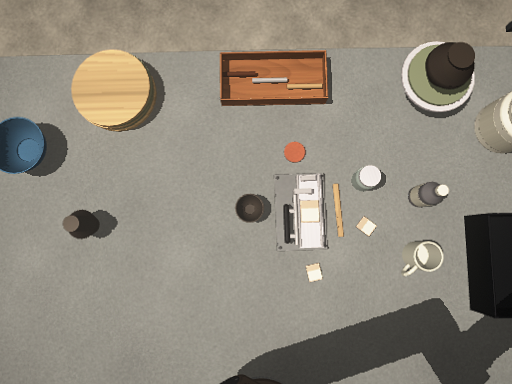

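View pics/scene0.png

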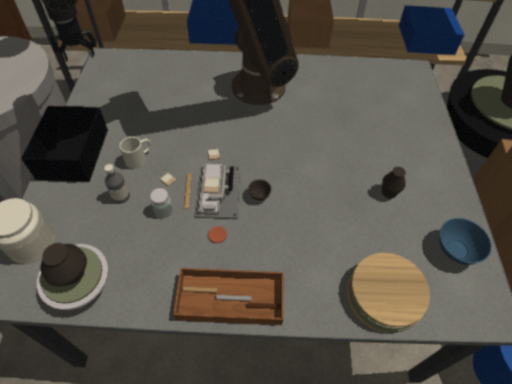

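Top shows the jig at about (302,212), with its stop end up and its black bar at (288,222). Tile candidates are (310,211) in the track, and loose smaller ones at (366,226) and (314,272). The one in the track matches the description. I'll check it in a close crop.

Run:
```python
import cv2
im=cv2.imread("pics/top0.png")
cv2.imwrite("pics/c1.png",cv2.resize(im[165:260,265:385],None,fx=6,fy=6,interpolation=cv2.INTER_CUBIC))
```

```text
(no output)
```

View pics/c1.png

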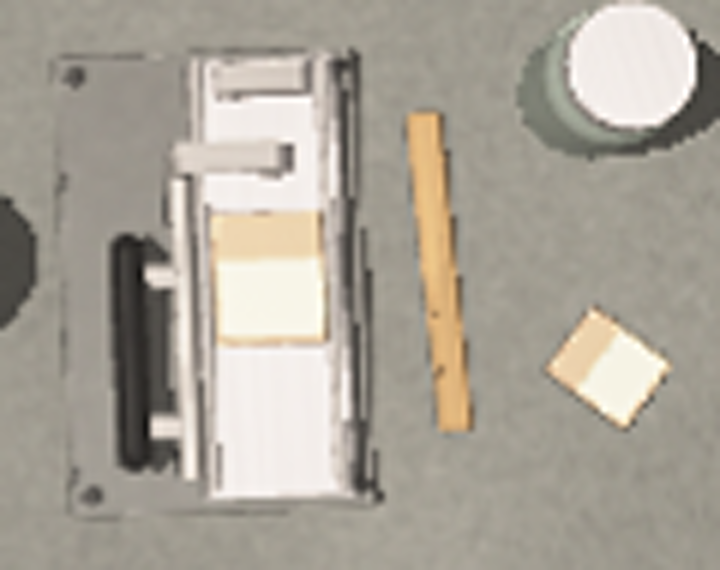

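The crop confirms it. The tile in the track spans (210..325, 212..343) at 60 x 50 mm scale. The bar runs from (127,235) to (133,470), the stop is at (262,77), and the nose bracket is at (230,157). Now I'll measure.

```bash
cat > h.py <<'E'
import cv2,numpy as np
from plant import ctrl
def ray(n,uv,z):
    m=ctrl.camera_model(n);K=m["camera_matrix"]
    p=cv2.undistortPoints(np.array(uv,float).reshape(-1,1,2),K,np.array([m["k1"],0,0,0.]))[:,0]
    d=np.c_[p,np.ones(len(p))]@m["rotation"].T
    return m["origin"]+d*((np.asarray(z)-m["origin"][2])/d[:,2])[:,None]
def proj(n,P):
    m=ctrl.camera_model(n);R=m["rotation"]
    return cv2.projectPoints(np.array(P,float).reshape(-1,3),cv2.Rodrigues(R.T)[0],-R.T@m["origin"],m["camera_matrix"],np.array([m["k1"],0,0,0.]))[0][:,0]
def rect(mask):
    c=max(cv2.findContours(mask.astype(np.uint8),0,1)[0],key=cv2.contourArea)
    return cv2.minAreaRect(c),cv2.boxPoints(cv2.minAreaRect(c))
E
python3 - <<'E'
from h import *
im=cv2.imread("pics/top0.png")
c=lambda p:[((a+.5)/6-.5+265,(b+.5)/6-.5+165) for a,b in p]
def rep(n,p,z): print(n,ray("top",c(p),z).round(1)[:,:2].tolist())
rep("base TL,BL,BR",[(55,58),(72,515),(380,500)],10)
rep("bar ends",[(127,235),(133,468)],38)
rep("tile FL FR BR BL",[(210,212),(322,212),(326,343),(216,343)],40)
rep("bed back L R",[(210,498),(350,492)],30)
rep("stop FL FR",[(217,97),(307,92)],40)
roi=np.zeros(im.shape[:2],bool);roi[195:250,280:292]=1
r,b=rect((im.max(2)<50)&roi);print(r,ray("top",b,38).round(1)[:,:2].tolist())
b_,g,r_=[im[...,i].astype(int) for i in range(3)]
roi[:]=0;roi[198:225,298:322]=1
r,b=rect((r_-b_>14)&roi);print(r,ray("top",b,40).round(1)[:,:2].tolist())
# scene crop for cross check
s=cv2.imread("pics/scene0.png")
cv2.imwrite("pics/c2.png",cv2.resize(s[155:225,185:275],None,fx=8,fy=8,interpolation=cv2.INTER_CUBIC))
E
```

```text
base TL,BL,BR [[674.8, -45.5], [461.7, -48.7], [466.1, -190.7]]
bar ends [[588.5, -75.3], [483.2, -75.5]]
tile FL FR BR BL [[598.1, -113.1], [597.2, -163.9], [537.8, -163.8], [538.7, -114.2]]
bed back L R [[469.0, -110.5], [470.6, -173.9]]
stop FL FR [[650.7, -117.8], [652.2, -158.8]]
((286.6509704589844, 223.47169494628906), (37.05195236206055, 4.300285339355469), 87.51044464111328) [[585.0, -69.6], [585.3, -81.4], [484.9, -83.2], [484.6, -71.6]]
((309.5, 211.0), (26.0, 23.0), 90.0) [[603.4, -108.9], [602.3, -171.5], [531.6, -169.2], [532.7, -107.0]]
```

View pics/c2.png

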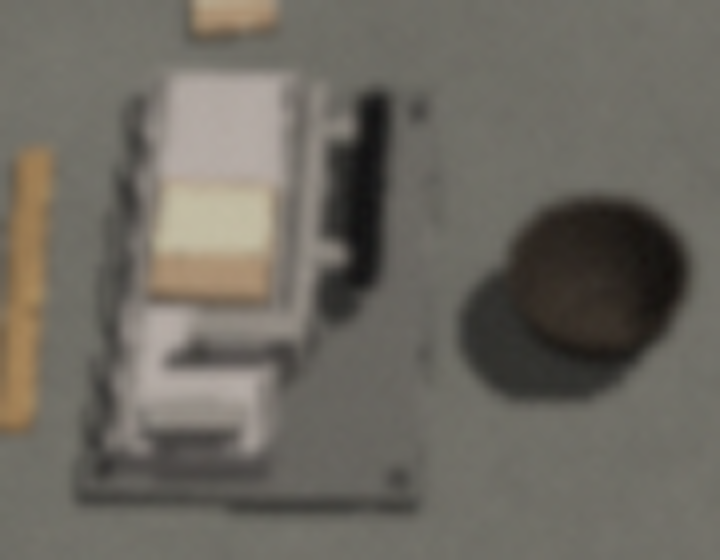

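The scene crop agrees: the tile sits behind the nose bracket, the bar is free at (375,190), and the bowl is clear. The jig origin is about (622,-139) with a yaw of about 1°. The tile's back edge is at x≈538, so it has about 54 mm to go. The travel to hover is at a safe height.

Call:
jog_arm(commands=[[-0.16, [0.0194, 0.0303, 0], -0.75], [-0.16, [0.0194, 0.0303, 0], -0.75], [-0.16, [0.0194, 0.0303, 0], -0.75], [-0.16, [0.0194, 0.0303, 0], -0.75], [-0.16, [0.0194, 0.0303, 0], -0.75], [-0.16, [0.0194, 0.0303, 0], -0.75], [-0.16, [0.0194, 0.0303, 0], -0.75], [-0.16, [0.0194, 0.0303, 0], -0.75], [-0.16, [0.0194, 0.0303, 0], -0.75], [-0.16, [0.0194, 0.0303, 0], -0.75], [-0.16, [0.0194, 0.0303, 0], -0.75], [-0.16, [0.0194, 0.0303, 0], -0.75], [-0.16, [0.0194, 0.0303, 0], -0.75], [-0.16, [0.0194, 0.0303, 0], -0.75], [-0.16, [0.0194, 0.0303, 0], -0.75], [-0.16, [0.0194, 0.0303, 0], -0.75], [-0.16, [0.0194, 0.0303, 0], -0.75], [-0.16, [0.0194, 0.0303, 0], -0.75], [-0.16, [0, 0, 0], 0], [-0.16, [0, 0, 0], 0]])

```text
t: 1.77
tcp_pos: [519.8, -106.2, 230.6]
orientation: [[-1.0, -0.022, -0.001], [-0.022, 1.0, -0.0], [0.001, 0.0, -1.0]]
wrist_force: [-0.9, -1.0, -0.9]
grip_width: 0.58
```

Run:
```python
from h import *
c=lambda p:[((a+.5)/8-.5+185,(b+.5)/8-.5+155) for a,b in p]
print("tile front top/bar near top",ray("scene",c([(150,262-8),(268,262-8),(375,95),(368,290)]),[40,40,38,36]).round(1).tolist())
print("tile F L/R bottom",ray("scene",c([(148,300),(266,302)]),30).round(1).tolist())
print("tile B",ray("scene",c([(165,180),(277,183)]),40).round(1).tolist())
s=ctrl.get_state();print(s["t"],s["tcp_pos"],s["orientation"].round(3),s["grip_width"],s["wrist_force"])
im=ctrl.camera("scene");cv2.imwrite("pics/s1.png",cv2.resize(im[60:260,130:330,::-1],None,fx=3,fy=3,interpolation=cv2.INTER_CUBIC))
```

```text
tile front top/bar near top [[578.4, -165.6, 40.0], [575.9, -116.0, 40.0], [485.5, -77.4, 38.0], [589.6, -73.0, 36.0]]
tile F L/R bottom [[595.1, -165.4, 30.0], [593.6, -115.8, 30.0]]
tile B [[538.7, -163.6, 40.0], [537.9, -115.6, 40.0]]
1.7667 [ 519.80499631 -106.17111606  230.63925513] [[-1.    -0.022 -0.001]
 [-0.022  1.    -0.   ]
 [ 0.001  0.    -1.   ]] 0.5796141420189138 [-0.860357   -0.95561663 -0.92079224]
```

View pics/s1.png

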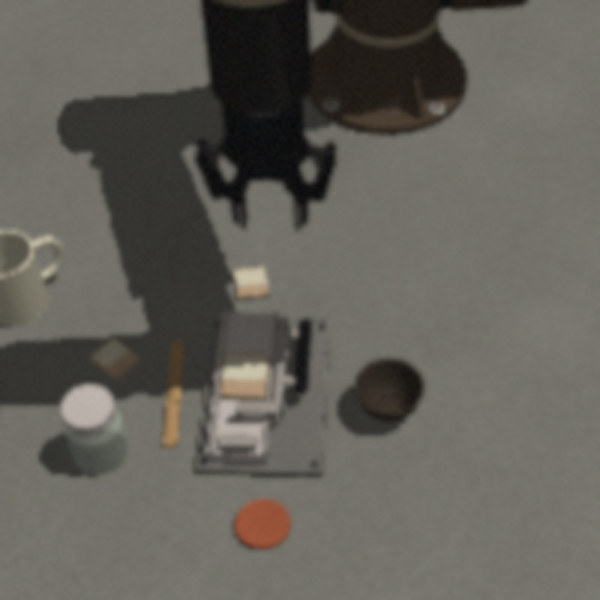

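The fingertips hang at about (241,224) and (302,224) in the crop, behind and above the jig. I'll check tip spacing, then descend.

Run:
```python
from h import *
for z in(230,236,240):
  print(z,ray("scene",[(130+241/3,60+224/3),(130+302/3,60+224/3)],z).round(1).tolist())
```

```text
230 [[520.3, -134.5, 230.0], [517.1, -72.1, 230.0]]
236 [[526.0, -133.5, 236.0], [522.8, -71.5, 236.0]]
240 [[529.9, -132.8, 240.0], [526.7, -71.1, 240.0]]
```

Call:
jog_arm(commands=[[-0.16, [0, 0, -0.03], -0.3], [-0.16, [0, 0, -0.03], 0], [-0.16, [0, 0, -0.03], 0], [-0.16, [0, 0, -0.03], 0], [-0.16, [0, 0, -0.03], 0], [-0.16, [0, 0, -0.016], 0], [-0.16, [0, 0, -0.01], 0], [-0.16, [0, 0, 0], 0], [-0.16, [0, 0, 0], 0]])

```text
t: 2.57
tcp_pos: [519.3, -108.5, 55.7]
orientation: [[-1.0, -0.013, -0.0], [-0.013, 1.0, -0.0], [0.0, -0.0, -1.0]]
wrist_force: [-0.5, -0.6, -0.1]
grip_width: 0.577
```

Call:
jog_arm(commands=[[-0.16, [0, 0.0015, -0.006], 0], [-0.16, [0, 0, -0.005], 0], [-0.16, [0, 0, 0], 0], [-0.16, [0, 0, 0], 0]])

```text
t: 2.9
tcp_pos: [519.4, -106.2, 44.6]
orientation: [[-1.0, -0.014, 0.0], [-0.014, 1.0, 0.0], [-0.0, 0.0, -1.0]]
wrist_force: [-0.1, -0.1, 0.2]
grip_width: 0.58
```

Run:
```python
from h import *
im=ctrl.camera("scene");cv2.imwrite("pics/s2.png",cv2.resize(im[145:225,180:270,::-1],None,fx=7,fy=7,interpolation=cv2.INTER_CUBIC))
```

```text
(no output)
```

View pics/s2.png

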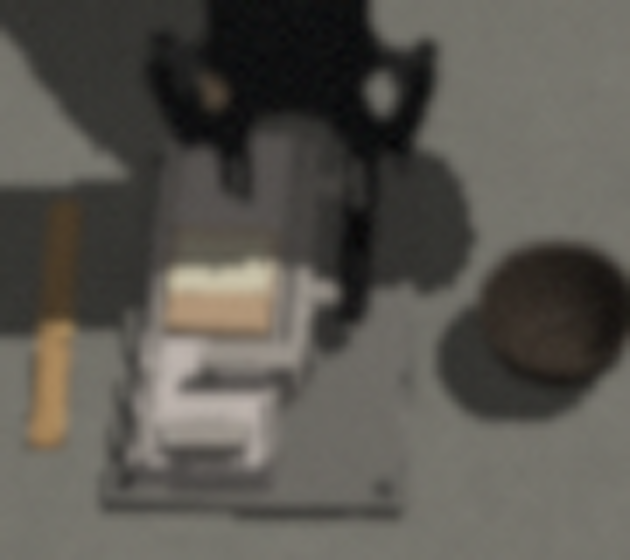

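The left tip (238,190) is central in the track behind the tile, and the right tip (360,175) is over the bar at (355,240). No contact yet, so I'll press down in small steps.

Call:
jog_arm(commands=[[-0.16, [0, 0, -0.003], 0], [-0.16, [0, 0, -0.003], 0], [-0.16, [0, 0, 0], 0], [-0.16, [0, 0, 0], 0]])

```text
t: 3.28
tcp_pos: [520.0, -106.0, 38.6]
orientation: [[-1.0, -0.014, 0.001], [-0.014, 1.0, 0.0], [-0.001, 0.0, -1.0]]
wrist_force: [0.6, 2.3, 4.0]
grip_width: 0.583
```

Call:
jog_arm(commands=[[-0.16, [0, 0, -0.002], 0], [-0.16, [0, 0, 0], 0], [-0.16, [0, 0, 0], 0]])

```text
t: 3.53
tcp_pos: [520.0, -106.0, 36.7]
orientation: [[-1.0, -0.014, 0.001], [-0.014, 1.0, 0.0], [-0.001, 0.0, -1.0]]
wrist_force: [1.2, 3.6, 4.8]
grip_width: 0.584
```

Run:
```python
from h import *
s=ctrl.get_state();print(s["torque"].round(3),s["wrist_force"].round(2))
im=ctrl.camera("scene");cv2.imwrite("pics/s3.png",cv2.resize(im[150:215,190:260,::-1],None,fx=8,fy=8,interpolation=cv2.INTER_CUBIC))
```

```text
[ 1.592 -0.317 -0.043] [1.19 3.57 4.84]
```

View pics/s3.png

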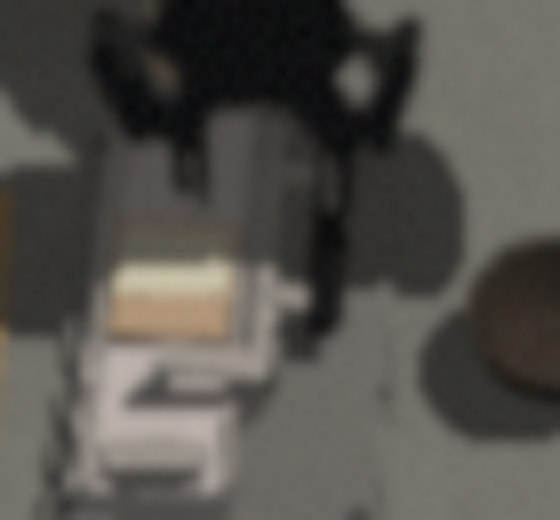

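The left tip is at (190,180). The right tip is at about (340,180) while the bar's line is at about (325,190), so the finger sits ~5 mm to the +y side, which matches the 3.6 N side force. I'll lift, shift -5 mm in y, and press again.

Call:
jog_arm(commands=[[-0.16, [0, 0, 0.01], 0], [-0.16, [0, -0.005, 0.002], 0], [-0.16, [0, 0, 0], 0], [-0.16, [0, 0, -0.006], 0], [-0.16, [0, 0, -0.004], 0], [-0.16, [0, 0, -0.002], 0], [-0.16, [0, 0, 0], 0], [-0.16, [0, 0, 0], 0]])

```text
t: 4.25
tcp_pos: [519.2, -111.3, 36.1]
orientation: [[-1.0, -0.014, -0.001], [-0.014, 1.0, -0.0], [0.001, -0.0, -1.0]]
wrist_force: [0.2, -0.3, 4.1]
grip_width: 0.58
```

Call:
jog_arm(commands=[[-0.16, [0, 0, -0.002], 0], [-0.16, [0, 0, 0], 0], [-0.16, [0, 0, 0], 0]])

```text
t: 4.5
tcp_pos: [519.3, -111.3, 34.4]
orientation: [[-1.0, -0.014, -0.0], [-0.014, 1.0, -0.0], [0.0, -0.0, -1.0]]
wrist_force: [-0.4, 1.0, 5.7]
grip_width: 0.579
```

Call:
jog_arm(commands=[[-0.16, [0, 0, -0.0015], 0], [-0.16, [0, 0, 0], 0], [-0.16, [0, 0, 0], 0]])

```text
t: 4.75
tcp_pos: [519.4, -111.1, 33.0]
orientation: [[-1.0, -0.014, 0.0], [-0.014, 1.0, 0.0], [-0.0, 0.0, -1.0]]
wrist_force: [-1.3, 1.7, 5.5]
grip_width: 0.58
```

Run:
```python
from h import *
s=ctrl.get_state();print(s["torque"].round(3),s["wrist_force"].round(2))
im=ctrl.camera("scene")
a=cv2.imread("pics/scene0.png");b=im[...,::-1]
f=lambda x:cv2.resize(x[150:215,190:250],None,fx=6.5,fy=6.5,interpolation=cv2.INTER_CUBIC)
cv2.imwrite("pics/s4.png",np.hstack([f(a),f(b)]))
```

```text
[0.879 0.288 0.021] [-1.31  1.75  5.46]
```

View pics/s4.png

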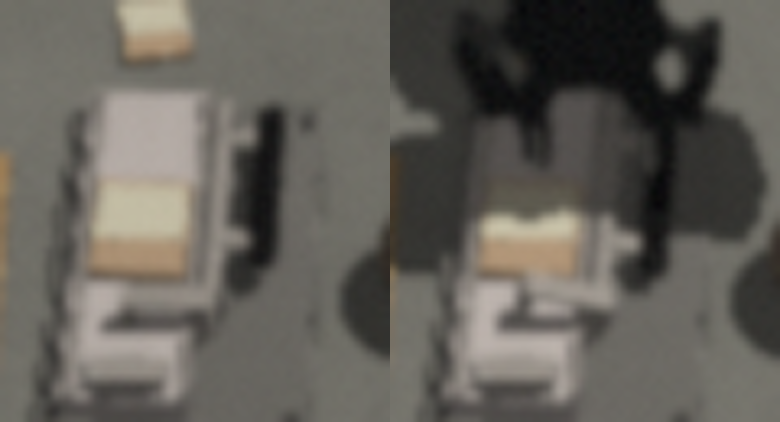

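The right half shows the bracket tilted up (arm tip risen to (540,278)), so the nose is raised. The finger is on the bar and the tile is untouched. Next I'll press 1 mm more and push.

Call:
jog_arm(commands=[[-0.16, [0, 0, -0.001], 0], [-0.16, [0.003, 0, 0], 0], [-0.16, [0.003, 0, 0], 0], [-0.16, [0.003, 0, 0], 0], [-0.16, [0.003, 0, 0], 0], [-0.16, [0.003, 0, 0], 0], [-0.16, [0.003, 0.001, 0], 0], [-0.16, [0, 0, 0], 0]])

```text
t: 5.47
tcp_pos: [535.8, -111.1, 31.5]
orientation: [[-1.0, -0.014, -0.004], [-0.014, 1.0, -0.001], [0.004, -0.001, -1.0]]
wrist_force: [-2.3, -3.5, 5.8]
grip_width: 0.577
```

Call:
jog_arm(commands=[[-0.16, [0.003, 0, 0], 0], [-0.16, [0.003, 0, 0], 0], [-0.16, [0.003, 0, 0], 0], [-0.16, [0.003, 0, 0], 0], [-0.16, [0.003, 0, 0], 0], [-0.16, [0, 0, 0], 0]])

```text
t: 5.97
tcp_pos: [550.8, -110.9, 31.4]
orientation: [[-1.0, -0.014, -0.003], [-0.014, 1.0, -0.001], [0.003, -0.001, -1.0]]
wrist_force: [-3.8, -1.6, 5.6]
grip_width: 0.579
```

Run:
```python
from h import *
im=ctrl.camera("scene")
b=im[...,::-1]
f=lambda x:cv2.resize(x[150:215,190:250],None,fx=8,fy=8,interpolation=cv2.INTER_CUBIC)
cv2.imwrite("pics/s5.png",f(b))
```

```text
(no output)
```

View pics/s5.png

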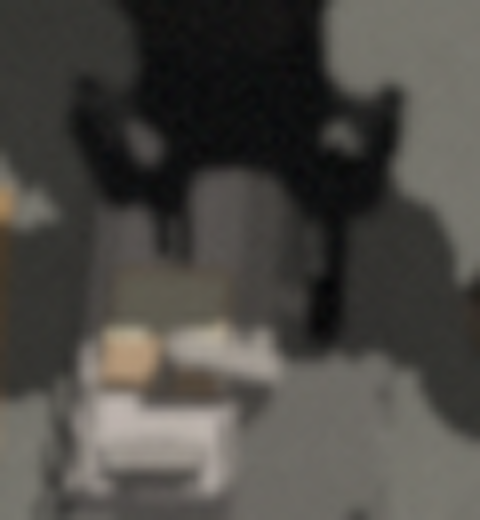

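The tile front (130,385) is now under the raised nose bracket (220,350), and the bar is still held. I'll continue.

Call:
jog_arm(commands=[[-0.16, [0.003, 0, 0], 0], [-0.16, [0.003, 0, 0], 0], [-0.16, [0.003, 0.0005, 0], 0], [-0.16, [0.003, 0, 0], 0], [-0.16, [0.003, 0, 0], 0], [-0.16, [0.003, 0, 0], 0], [-0.16, [0.003, 0, 0], 0], [-0.16, [0, 0, 0], 0]])

```text
t: 6.68
tcp_pos: [571.9, -110.4, 31.4]
orientation: [[-1.0, -0.014, -0.003], [-0.014, 1.0, -0.001], [0.003, -0.001, -1.0]]
wrist_force: [-3.8, -2.7, 5.7]
grip_width: 0.58
```

Call:
jog_arm(commands=[[-0.16, [0.002, 0, 0], 0], [-0.16, [0.002, 0, 0], 0], [-0.16, [0, 0, 0], 0], [-0.16, [0, 0, 0], 0]])

```text
t: 7.02
tcp_pos: [575.7, -110.4, 31.5]
orientation: [[-1.0, -0.014, -0.003], [-0.014, 1.0, -0.001], [0.003, -0.001, -1.0]]
wrist_force: [-3.2, -2.0, 6.4]
grip_width: 0.579
```

Call:
jog_arm(commands=[[-0.16, [0.0015, 0, 0], 0], [-0.16, [0.0015, 0, 0], 0], [-0.16, [0, 0, 0], 0], [-0.16, [0, 0, 0], 0]])

```text
t: 7.35
tcp_pos: [578.4, -110.5, 31.5]
orientation: [[-1.0, -0.014, -0.004], [-0.014, 1.0, -0.001], [0.004, -0.001, -1.0]]
wrist_force: [-4.3, -3.0, 5.9]
grip_width: 0.581
```

Call:
jog_arm(commands=[[-0.16, [0.0015, 0, 0], 0], [-0.16, [0, 0, 0], 0], [-0.16, [0, 0, 0], 0]])

```text
t: 7.6
tcp_pos: [580.0, -110.5, 31.5]
orientation: [[-1.0, -0.014, -0.003], [-0.014, 1.0, -0.001], [0.003, -0.001, -1.0]]
wrist_force: [-3.9, -2.4, 5.0]
grip_width: 0.581
```

Call:
jog_arm(commands=[[-0.16, [0.0015, 0, 0], 0], [-0.16, [0, 0, 0], 0], [-0.16, [0, 0, 0], 0]])

```text
t: 7.85
tcp_pos: [580.4, -110.5, 31.3]
orientation: [[-1.0, -0.013, -0.005], [-0.013, 1.0, -0.001], [0.005, -0.001, -1.0]]
wrist_force: [-7.5, -1.2, 8.0]
grip_width: 0.58
```

Call:
jog_arm(commands=[[-0.16, [0.001, 0, 0], 0], [-0.16, [0, 0, 0], 0], [-0.16, [0, 0, 0], 0]])

```text
t: 8.1
tcp_pos: [580.5, -110.6, 31.2]
orientation: [[-1.0, -0.013, -0.007], [-0.013, 1.0, -0.001], [0.007, -0.001, -1.0]]
wrist_force: [-9.0, -1.4, 9.5]
grip_width: 0.576
```

The push stalls at x=580.5 (predicted 581) and Fx is rising, so the tile is home. One more nudge, then back off 3 mm with the bar held, and look.

Call:
jog_arm(commands=[[-0.16, [0.001, 0, 0], 0], [-0.16, [0, 0, 0], 0], [-0.16, [0, 0, 0], 0], [-0.16, [-0.003, 0, 0], 0], [-0.16, [-0.003, 0, 0], 0], [-0.16, [0, 0, 0], 0]])

```text
t: 8.6
tcp_pos: [579.7, -110.4, 32.5]
orientation: [[-1.0, -0.014, 0.001], [-0.014, 1.0, -0.001], [-0.001, -0.001, -1.0]]
wrist_force: [-0.0, -3.3, 4.5]
grip_width: 0.581
```

Run:
```python
from h import *
im=ctrl.camera("scene")
b=im[...,::-1]
f=lambda x:cv2.resize(x[150:215,190:250],None,fx=8,fy=8,interpolation=cv2.INTER_CUBIC)
cv2.imwrite("pics/s6.png",f(b))
```

```text
(no output)
```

View pics/s6.png

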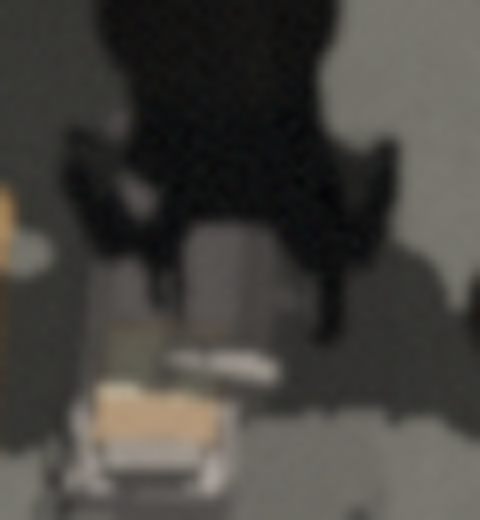

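The tile's front face (155,415) is against the stop block (155,455), under the still-raised bracket (225,365). Back off a little more, then rise.

Call:
jog_arm(commands=[[-0.16, [-0.003, 0, 0], 0], [-0.16, [0, 0, 0], 0], [-0.16, [0, 0, 0.003], 0], [-0.16, [0, 0, 0.003], 0], [-0.16, [0, 0, 0.004], 0], [-0.16, [0, 0, 0.006], 0], [-0.16, [0, 0, 0.01], 0], [-0.16, [0, 0, 0.02], 0], [-0.16, [0, 0, 0.03], 0], [-0.16, [0, 0, 0.03], 0], [-0.16, [0, 0, 0.03], 0], [-0.16, [-0.02, 0, 0.03], 0], [-0.16, [-0.03, 0, 0.02], 0], [-0.16, [-0.03, 0, 0], 0], [-0.16, [-0.03, 0, 0], 0], [-0.16, [0, 0, 0], 0], [-0.16, [0, 0, 0], 0]])

```text
t: 10.07
tcp_pos: [465.0, -109.8, 219.3]
orientation: [[-1.0, -0.014, 0.002], [-0.014, 1.0, 0.001], [-0.002, 0.001, -1.0]]
wrist_force: [-0.0, 0.9, 0.1]
grip_width: 0.582
```

Run:
```python
from h import *
a=cv2.cvtColor(ctrl.camera("scene"),4);t=cv2.cvtColor(ctrl.camera("top"),4)
f=lambda x,s:cv2.resize(x,(390,420),interpolation=cv2.INTER_CUBIC)
cv2.imwrite("pics/s7.png",np.hstack([f(a[150:215,190:250],0),f(t[168:258,265:348],0)]))
cv2.imwrite("pics/top1.png",t);cv2.imwrite("pics/scene1.png",a)
s=ctrl.get_state();print(s["tcp_pos"],s["wrist_force"].round(1))
```

```text
[ 466.66685916 -109.70875071  218.62515897] [-0.  -0.2 -0.3]
```

View pics/s7.png

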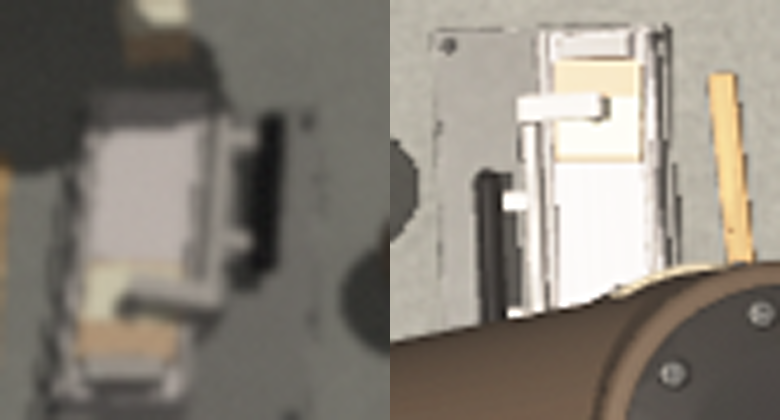

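The top view shows the tile's front edge (600,59) touching the stop block (590,55), and the nose (600,108) resting on the tile. Quick numeric check of the back edge, then hand in.

Run:
```python
from h import *
q=lambda u,v:(265+(u-390)/390*83-.4,168+v/420*90-.4)
print(ray("top",[q(600,162),q(600,59),q(590,57)],[40,40,44]).round(1).tolist())
print(ctrl.hand_in())
```

```text
[[591.1, -139.3, 40.0], [651.7, -141.2, 40.0], [652.4, -134.9, 44.0]]
the job is handed in; nothing more can be done
None
```

The tile is clamped home against the stop, and I handed the job in with the gripper clear of everything. The job took about 10 s of the 48 s allowed.

- **How it went:** I held the bar down with one fingertip and pushed the tile about 54 mm with the other until it stopped. The push stalled at x = 580.5 mm (581 predicted) with the force rising to about 9 N. I then backed off with the bar still held and lifted away so the clip came down on the tile.
- **One correction:** the first press landed about 5 mm to the side of the bar's top. I lifted off and pressed again, before the tile had been touched.
- **Last checks:** the tile's front edge is at x ≈ 651.7 mm and the stop face at about 652 mm. Its back edge is at 591 mm (592 expected). These agree within the 2 mm calibration. In both views the nose rests on the tile, and the wrist force is about zero.
- **Not checked:** the clip angle was judged only from press force and pictures. In the last pictures I viewed only the area around the jig. My commanded path kept clear of the other objects.

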